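Fit the jig handle, flip the safety catch and hold the handle pulled

TASK

The loose handle of the circuit-board programming jig lies on the bench: push its square hub fully down onto the jig's square shaft, with the handle's arm lying beside the upright safety catch, on the far side of it from you. Then flip the safety catch outwards, away from the shaft, until it lies down, and only then pull the handle towards you, round to its stop, against its return spring. Finish while still holding the handle there with the gripper, and leave the other things on the bench where they are.

Things in the scene. Friction and masses are not known exactly. Their poses are not given: they have to be found in the camera images.
- handle_hub (a point): Centre (half-way up) of the loose handle's hub: a square aluminium block 44 x 44 mm, 30 mm tall, with a vertical 22 x 22 mm square through-bore; it starts flat on the bench, bore (z) upright. An arm 14 mm wide, 12 mm tall (15 to 27 mm above the hub's underside) runs along its +y to 128 mm from the bore axis; the hub's two faces across x are free to grip.
- handle_grip (a point): Point half-way up the handle's black upright grip, a round post 16 mm in diameter that stands on the arm, 120 mm along the handle's +y from the bore axis; the post runs from 27 to 80 mm above the hub's underside, this point is 54 mm above it.
- handle: The loose handle as a whole, about 0.22 kg; origin at the centre of the hub's underside, axes as for handle_hub. Its centre of mass lies about 13 mm from the bore axis along +y.
- jig: The jig, fixed: a grey box with an aluminium deck 45 mm above the bench. Origin on the bench under the shaft axis; it spans x -100 to 80 and y -115 to 145 mm about it. The robot is on its -x side (jig yawed under 0.3 rad), the catch on its +y side, the nest with a small circuit board and a sliding contact head (up to 65 mm above the bench) on its -y side.
- shaft_seat (a point): Seat at the foot of the jig's upright square steel shaft, on its axis, 53 mm above the bench: the hub's underside rests here when fully down. The shaft is 20 x 20 mm for 26 mm, then tapers to 14 x 14 mm at its top, 34 mm above the seat. The frame turns with the shaft, z up; the handle's +y must lie along this frame's +y (not one of the other three ways round).
- shaft_mid (a point): Point on the shaft axis 15 mm above the seat: the hub's centre lies here when it is fully down.
- shaft (a joint): Turn of the square shaft: 0 at rest, growing anticlockwise seen from above as the handle is pulled towards the robot, to its stop at 1.1 rad. Its spring takes about 2 N at the handle's grip at first, 4 N at the stop, and turns it back when let go. The bore has about 0.1 rad of play, so the handle turns that much more than the shaft.
- catch (a joint): Safety catch: 0 upright (leaning 0.15 rad towards the shaft), growing as it is flipped outwards (jig's +y), 1.7 lying flat. Upright it blocks the handle's arm. It swings easily (under 1 N at the top); pushed past about 0.6 rad it falls flat by itself and stays there, short of that it may fall back.
- catch_top (a point): Middle of the round top bar (12 mm thick, 34 mm long along the jig's x) of the catch, a steel plate 34 mm wide, 8 mm thick, 56 mm tall above its hinge. The hinge runs along the jig's x at (-37, 88, 53) mm in the jig's frame; upright, this point is at (-37, 80, 102) mm there. Between the upright catch and the seated hub are 50 mm of free space.
- spool: Spool of solder, 64 mm across, 46 mm tall; bystander.
- flux: Small white bottle, 40 mm across, 85 mm tall; bystander.
- meter: Black hand multimeter lying flat, 150 x 78 x 36 mm, with a 6 mm dial on top; bystander.
- tweezers: Steel tweezers lying flat, about 135 mm long and 6 mm tall; bystander.
- spare_board: Loose circuit board lying flat, 62 x 34 mm, 10 mm tall; bystander.
- screwdriver: Screwdriver lying flat, 160 mm long; bystander.
- parts_tray: Divided grey parts tray, 110 x 150 x 30 mm; bystander.
- tin: Round steel tin, 56 mm across, 30 mm tall; bystander.
Mind the look-alikes: they are no part of the job. Leave any blue look-alike of the handle alone.

How it is judged:
On the way, in this order (a step that is already met when the one before it is completed fails the run):
1. the handle's hub is fully down on the square shaft, its arm beside the catch (distance between handle_hub and shaft_mid below 0.006 m and y of handle_grip in the frame of shaft_seat above 0.11 m and angle between the z axis of handle_hub and the z axis of shaft_seat, either way round below 0.12 rad and value of joint catch below 0.4 rad), for 0.2 s.
2. the safety catch is flipped outwards and lies down (value of joint catch above 1.3 rad and value of joint shaft below 0.4 rad), for 0.1 s.
3. the handle is pulled round to its stop (distance between handle_hub and shaft_mid below 0.006 m and y of handle_grip in the frame of shaft_seat above 0.11 m and angle between the z axis of handle_hub and the z axis of shaft_seat, either way round below 0.12 rad and value of joint shaft above 0.95 rad), for 0.3 s.
At the end, for the whole second after the job is handed in: Fingers still on the handle (over 1 N), the shaft held at its stop (over 0.95 of 1.1 rad) against its spring, the hub fully down on the shaft (centre within 6 mm of the seated place, upright within 0.12 rad, arm the right way round), the catch lying down (over 1.3 rad) (all of step 3 and value of joint catch above 1.3 rad and contact force between the fingers and handle above 1 N); the arm keeps its last pose, push and grip.
It fails at once if the handle is pulled while the safety catch is up (value of joint shaft above 0.4 rad and value of joint catch below 0.6 rad).
It fails at once if a bystander is pushed more than 30 mm or knocked over (distance of any of spool, flux, meter, tweezers, spare_board, screwdriver, parts_tray, tin from where it was at the start of the episode above 0.03 m or angle between any of spool, flux, tin's own z axis and vertical above 0.6 rad).
It also fails if it takes over 58 s, if anything falls off the work surface, if the arm or the gripper's body presses on something with over 40 N, if the wrist force passes 120 N, or if a joint passes its speed limit or range.

ROBOT

A 6-joint arm with a two-finger parallel gripper is mounted at the origin on the work surface. World frame = base frame: x ahead of the robot, y to its left, z up, the work surface at z = 0. Lengths are in m, angles in rad, forces in N, time in s.
With the tool pointing down it reaches from about 0.25 to 0.775 m from the base axis. Payload 4 kg.
Tool frame: the origin (TCP) lies midway between the tips of the shut fingers; the grasp point (between the pads) lies 19 mm behind it; z points along the fingers, x is the direction in which the jaws open and shut, and the axes are right-handed (so a half turn about z gives the same grasp; the last joint's range is limited). The gripper opens to 94 mm and grips with 3 to 60 N. Pads are 16 mm wide; open, the fingers measure 119 mm over their backs; the gripper's body (75 mm by 177 mm) begins 78 mm behind the grasp point.
Start: joints at [1.01, 0.087, 1.371, -0, 1.684, -0.103], TCP at [0.243, 0.493, 0.206] pointing down, gripper open.
Joint ranges: [-3.1, 3.1], [-0.76, 2.03], [0.27, 2.55], [-1.08, 4.22], [0.17, 2.65], [-2.57, 2.57]. Speed limits (rad/s): [2.79, 2.79, 3.14, 3.14, 3.14, 3.14].

INTERFACE

Orientations are given as [roll, pitch, yaw] about the fixed x, y, z axes, in that order (R = Rz(yaw) Ry(pitch) Rx(roll)).
In Python, from bench import robot, eyes, close_job gives the robot as it stands.
- The arm moves only by the shell command python3 -m jog 'ROWS'. ROWS is JSON, a list of rows, each a list of 3 entries, a list of its own where there are three numbers: the turn, a rotation vector about the tool's x, y, z in degrees, then the shift along the tool's x, y, z in mm, then the closure, from -1 (fully open) to 1 (shut). In form: [[[wx, wy, wz], [x, y, z], claw], ...]. A call has 1 to 5 rows; each row is the pose to reach, as a shift and turn from the pose commanded when the call began, along the tool's axes at that moment; what a row does not reach only later rows make up. A row lasts 1/10 s, in which the tool goes at most 50 mm and 8.59 degrees, less where a joint would pass 70% of its speed; a pose out of reach is approached as far as the arm can. A call with a gripper value outside its range is refused whole. The fingers move at their own pace and stop on an object; the grip force is fixed at half the most. Time passes only in rows, so rows that repeat a pose let the fingers close. It gives the time, the measured TCP pose, the force and the opening at its end, in the units of the state.
- robot.get_obs(): the state, without advancing time (a new reading comes with each control period).
- eyes.snapshot(name): name is "scene" or "top" or "wrist"; returns (picture, depth): 384x512x3 uint8, red, green, blue; 384x512 float32, m along the optical axis (not along the pixel's ray), 0 where there is no reading.
- eyes.camera_params(name): a dict with "mtx" (3x3 intrinsics, pixels), "k1" (the pictures are not rectified: a ray, as slopes to the right and down, at radius r is drawn at 1 + k1 r^2 times it, then the intrinsics apply), "world_to_cam" (4x4, takes a point from world to camera coordinates). Camera axes: x right, y up, looking along -z (the intrinsics and any distortion apply to the point x, -y, -z); pixel columns grow to the right and rows downward; lengths in m; the calibration is good to about 2 mm. A picture is of the moment at which its call begins: read the wrist's pose just before it. camera_params takes no time and is no camera call; for the wrist camera it gives the pose at the moment of the call.
- close_job(): hands the job in, once; it reports no verdict.
The state is a dict: "time": time; "joint_positions": joint angles; "qvel": joint speeds; "joint_torque": joint torques, N m; "tool_pos": TCP position; "ee_rot": TCP orientation; "wrist_force": force on the tool from outside, world axes, zero at the start; "wrist_torque": the same for the moment, N m; "width": finger opening in m.
Only numpy, scipy, OpenCV 4.12 (cv2) and the standard library are available. Lean on these libraries where they do the work, as an engineer would, in place of code of your own. Each camera call takes 0.05 s, during which the arm holds its last target. There are 200 camera calls.

## Working session

There is one attempt and no reset: what is moved stays moved. The work goes in short steps, Python scripts to look and compute and a shell command to move; the robot and the scene stay as the last step left them, time stands still between calls to the robot, and variables do not carry over. Pictures are saved under pics/ and viewed, about 8 in all and at most 12, crops included, and the job is handed in when it is done.

```bash
ls; mkdir -p pics; cat > h.py <<'E'
import numpy as np, cv2
from bench import robot, eyes, close_job
from scipy.spatial.transform import Rotation as R
def snap(n):
    p=eyes.camera_params(n); im,d=eyes.snapshot(n); return im,d,p
def save(f,im): cv2.imwrite('pics/'+f+'.png',cv2.cvtColor(im,cv2.COLOR_RGB2BGR))
def ray(p,u,v):
    K=np.array(p['mtx']); r=cv2.undistortPoints(np.array([[[u,v]]],float),K,np.array([p['k1'],0,0,0.]))[0,0]
    return np.array([r[0],-r[1],-1.])
def at_depth(p,u,v,d):
    T=np.linalg.inv(p['world_to_cam']); return T[:3,:3]@(ray(p,u,v)*d)+T[:3,3]
def at_z(p,u,v,z):
    T=np.linalg.inv(p['world_to_cam']); r=T[:3,:3]@ray(p,u,v); o=T[:3,3]; return o+r*(z-o[2])/r[2]
def cloud(p,d):
    h,w=d.shape; vv,uu=np.mgrid[0:h,0:w]; K=np.array(p['mtx'])
    r=cv2.undistortPoints(np.stack([uu,vv],-1).reshape(-1,1,2).astype(float),K,np.array([p['k1'],0,0,0.]))[:,0]
    c=np.c_[r[:,0],-r[:,1],-np.ones(len(r))]*d.reshape(-1,1); T=np.linalg.inv(p['world_to_cam'])
    return (c@T[:3,:3].T+T[:3,3]).reshape(h,w,3)
def proj(p,X):
    c=np.array(p['world_to_cam'])@np.r_[X,1]; x=np.array([c[0],-c[1]])/-c[2]; x=x*(1+p['k1']*(x@x)); K=np.array(p['mtx']); return K[0,0]*x[0]+K[0,2],K[1,1]*x[1]+K[1,2]
E
python3 - <<'E'
from h import *
o=robot.get_obs(); print({k:np.round(v,3) for k,v in o.items()})
for n in ['top','scene']:
    im,d,p=snap(n); save(n+'0',im); np.savez('/tmp/'+n+'.npz',im=im,d=d,**{k:np.array(v) for k,v in p.items()})
    print(n,np.round(np.linalg.inv(p['world_to_cam']),3).tolist(),p['k1'],p['mtx'])
E
```

```text
pics
{'time': np.float64(0.0), 'joint_positions': array([ 1.01 ,  0.088,  1.372, -0.   ,  1.684, -0.103]), 'qvel': array([ 0.001,  0.   , -0.001, -0.   , -0.001,  0.   ]), 'joint_torque': array([-1.0000e-03, -3.4019e+01, -3.0242e+01,  7.2000e-02,  3.3000e-02,
       -0.0000e+00]), 'tool_pos': array([0.243, 0.493, 0.204]), 'ee_rot': array([-3.141e+00,  2.000e-03,  1.113e+00]), 'wrist_force': array([ 0.194,  0.02 , -0.049]), 'wrist_torque': array([ 0.03 ,  0.011, -0.068]), 'width': np.float64(0.094)}
top [[-0.026, 0.987, -0.158, 0.289], [-0.999, -0.022, 0.029, -0.013], [0.025, 0.158, 0.987, 1.36], [0.0, 0.0, 0.0, 1.0]] -0.04934781127655554 [[477.65843675   0.         263.39859823]
 [  0.         477.65843675 189.91658334]
 [  0.           0.           1.        ]]
scene [[-0.461, -0.739, 0.491, 0.977], [0.887, -0.39, 0.247, 0.213], [0.009, 0.55, 0.835, 0.874], [0.0, 0.0, 0.0, 1.0]] -0.10738299741744442 [[351.57516004   0.         260.87018608]
 [  0.         351.57516004 190.0139843 ]
 [  0.           0.           1.        ]]
```

View pics/top0.png

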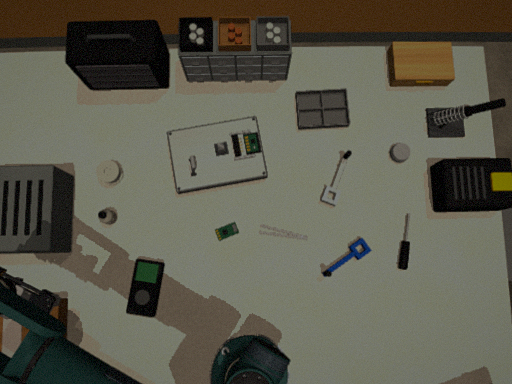

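View pics/scene0.png

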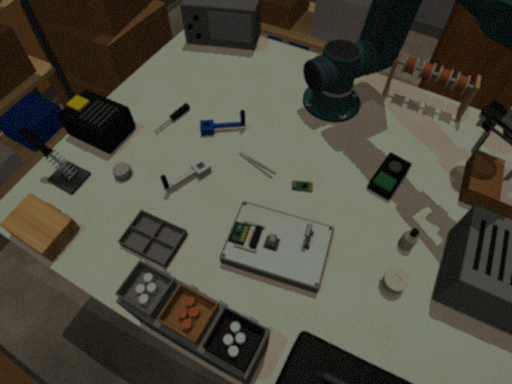

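Top view: silver handle with hub at about (330,198) and black grip at (347,155); blue look-alike with hub at (360,245), to be left alone. The jig is around (217,155), with the shaft at (222,149) and the catch at (193,165). Next I'll measure these and take one close crop.

```bash
python3 - <<'E'
from h import *
z=np.load('/tmp/top.npz'); p={k:z[k] for k in ['mtx','k1','world_to_cam']}; p['k1']=float(p['k1'])
d=z['d'];C=cloud(p,d); im=z['im']
def reg(u0,u1,v0,v1,z0,z1):
    P=C[v0:v1,u0:u1].reshape(-1,3); return P[(P[:,2]>z0)&(P[:,2]<z1)]
print('bench z',np.median(reg(280,320,200,225,-.05,.05)[:,2]))
P=reg(155,280,105,205,.035,.055); r=cv2.minAreaRect((P[:,:2]*1000).astype(np.float32)); print('deck',len(P),np.median(P[:,2]),r)
P=reg(212,230,138,160,.06,.12); print('shaft',len(P),P.mean(0),P.max(0),P.min(0))
P=reg(180,205,150,182,.07,.15); print('catch',len(P),P.mean(0),P.max(0),P.min(0))
P=reg(315,342,183,210,.018,.045);print('hub',len(P),P.mean(0),np.median(P[:,2]),cv2.minAreaRect((P[:,:2]*1000).astype(np.float32)))
P=reg(338,358,145,165,.05,.1);print('grip',len(P),P.mean(0),P.max(0),P.min(0))
a=cv2.resize(im[110:205,160:275],None,fx=4,fy=4,interpolation=cv2.INTER_CUBIC)
b=cv2.resize(im[140:215,310:380],None,fx=4,fy=4,interpolation=cv2.INTER_CUBIC)
c=np.zeros((380,740,3),np.uint8); c[:380,:460]=a; c[:300,460:740]=b; save('crop1',np.clip(c*1.7,0,255).astype(np.uint8))
E
```

```text
bench z 0.0013370402013244131
deck 5213 0.04637648152011309 ((607.0302124023438, 77.8992919921875), (179.36947631835938, 261.2247619628906), 9.158040046691895)
shaft 64 [0.61715822 0.0638376  0.08341366] [0.62938911 0.07386225 0.09348261] [0.60618414 0.05415205 0.0602541 ]
catch 67 [0.56843533 0.13788569 0.10599869] [0.58790067 0.14444326 0.11750182] [0.55329228 0.13069709 0.07241965]
hub 234 [ 0.48640715 -0.24424601  0.02977475] 0.030289834733512544 ((491.2922668457031, -246.48477172851562), (44.16249084472656, 60.90488815307617), 67.5788345336914)
grip 39 [ 0.59256027 -0.28855483  0.07430719] [ 0.60082002 -0.28238315  0.08519279] [ 0.58648836 -0.29705954  0.05084503]
```

View pics/crop1.png

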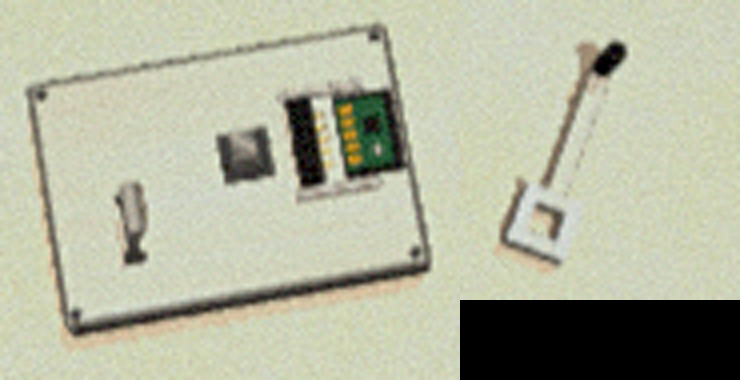

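The crop confirms the choice: silver hub with its square bore at (548,222), black grip at (610,58), shaft at (245,155) and catch at (132,220). Jig yaw is about 9.2° and the shaft is at about (0.618, 0.064), which matches the catch position expected from the given dimensions. The hub is at about (0.483, -0.243), and its arm points along -22.5°.

```bash
cat > go.py <<'E'
import sys
from h import *
x,y,z,yaw=map(float,sys.argv[1:5]); o=robot.get_obs()
Rm=R.from_euler('xyz',o['ee_rot']); Rt=R.from_euler('xyz',[np.pi,0,np.radians(yaw)])
print('t',round(float(o['time']),2),'pos',np.round(o['tool_pos'],4),'rpy',np.round(np.degrees(o['ee_rot']),2),'F',np.round(o['wrist_force'],1),'w',round(float(o['width']),4),'j6',round(o['joint_positions'][5],2))
print('turn',np.round(np.degrees((Rm.inv()*Rt).as_rotvec()),1),'shift',np.round(Rm.inv().apply(np.array([x,y,z])-o['tool_pos'])*1000,1))
E
python3 go.py .483 -.243 .2 -112.5
python3 -c "
from h import *
o=robot.get_obs();p=eyes.camera_params('wrist');T=np.linalg.inv(p['world_to_cam'])
Rm=R.from_euler('xyz',o['ee_rot']).as_matrix();print((Rm.T@T[:3,:3]).round(3),Rm.T@(T[:3,3]-o['tool_pos']))"
```

```text
t 0.1 pos [0.2428 0.4929 0.2044] rpy [-1.7999e+02  1.1000e-01  6.3770e+01] F [-0.6 -0.4 -0.2] w 0.0941 j6 -0.1
turn [  0.2   0.  176.3] shift [-554.   540.7    5.4]
[[ 1.     0.    -0.001]
 [-0.    -0.962 -0.274]
 [-0.001  0.274 -0.962]] [ 3.75264980e-05 -8.02910667e-02 -1.80477860e-01]
```

```bash
python3 -m jog '[[[0,0,35],[-110,108,0],-1],[[0,0,35],[-110,108,0],-1],[[0,0,35],[-110,108,0],-1],[[0,0,43],[-180,175,0],-1],[[0,0,43],[-180,175,0],-1]]'; python3 go.py .483 -.243 .2 -112.5
```

```text
time: 0.6
tool_pos: [0.3201, 0.2537, 0.205]
ee_rot: [3.141, 0.0, 0.358]
wrist_force: [1.4, 0.9, 0.2]
width: 0.0938
t 0.6 pos [0.3201 0.2537 0.205 ] rpy [1.7998e+02 2.0000e-02 2.0500e+01] F [1.4 0.9 0.2] w 0.0938 j6 0.17
turn [  0.  -0. 133.] shift [-21.3 522.3   5.1]
```

```bash
r='x'; python3 -m jog '[[[0,0,43],[-10,240,2],-1],[[0,0,43],[-10,240,2],-1],[[0,0,43],[-10,240,2],-1],[[0,0,43],[-10,240,2],-1],[[0,0,43],[-10,240,2],-1]]'; python3 go.py .483 -.243 .2 -112.5
```

```text
time: 1.1
tool_pos: [0.3961, 0.0252, 0.2032]
ee_rot: [3.141, -0.0, -0.395]
wrist_force: [0.5, 0.3, 0.9]
width: 0.094
t 1.1 pos [0.3961 0.0252 0.2032] rpy [179.99  -0.   -22.62] F [0.5 0.3 0.9] w 0.094 j6 0.32
turn [ 0.  -0.  89.9] shift [183.4 214.1   3.2]
```

```bash
python3 -m jog '[[[0,0,43],[90,105,2],-1],[[0,0,43],[90,105,2],-1],[[0,0,43],[90,105,2],-1],[[0,0,43],[90,105,2],-1],[[0,0,43],[90,105,2],-1]]'; python3 go.py .483 -.243 .2 -112.5
```

```text
time: 1.6
tool_pos: [0.4395, -0.1049, 0.2005]
ee_rot: [3.14, 0.002, -1.146]
wrist_force: [0.2, -0.0, 0.3]
width: 0.0939
t 1.6 pos [ 0.4395 -0.1049  0.2005] rpy [ 1.7992e+02  1.0000e-01 -6.5670e+01] F [ 0.2 -0.   0.3] w 0.0939 j6 0.79
turn [ 0.1  0.1 46.8] shift [143.8  17.3   0.2]
```

```bash
python3 -m jog '[[[0,0,43],[144,17,0],-1],[[0,0,43],[144,17,0],-1],[[0,0,43],[144,17,0],-1],[[0,0,43],[144,17,0],-1],[[0,0,46.8],[144,17,0],-1]]'; python3 go.py .483 -.243 .2 -112.5; python3 - <<'E'
from h import *
im,d,p=snap('wrist'); save('w1',im); np.savez('/tmp/w1.npz',im=im,d=d,**{k:np.array(v) for k,v in p.items()})
C=cloud(p,d); print('bench',np.median(C[...,2]))
m=(C[...,2]>.02)&(C[...,2]<.036); n,l,s,c=cv2.connectedComponentsWithStats(m.astype(np.uint8)); print(s[1:][s[1:,4]>200],c[1:][s[1:,4]>200])
E
```

```text
time: 2.1
tool_pos: [0.4846, -0.2427, 0.1999]
ee_rot: [3.139, 0.001, -1.896]
wrist_force: [0.0, 0.1, 0.1]
width: 0.0941
t 2.1 pos [ 0.4846 -0.2427  0.1999] rpy [ 1.7984e+02  5.0000e-02 -1.0861e+02] F [0.  0.1 0.1] w 0.0941 j6 1.33
turn [0.2 0.  3.9] shift [ 0.8  1.4 -0.1]
bench 0.0018422238405964575
[[ 107    0   71   26  530]
 [ 376    0   54   33 1399]
 [ 487    8   24  127 1338]
 [   2   36  100  144 1255]
 [ 234   70   39  122 2073]
 [ 428  216   18   53  804]
 [ 296  251   49   50  740]] [[137.81886792  10.64528302]
 [400.87491065  13.54395997]
 [497.76457399  71.50149477]
 [ 52.31155378 105.14501992]
 [255.32175591 143.43753015]
 [436.8880597  242.55970149]
 [321.38648649 278.06216216]]
```

View pics/w1.png

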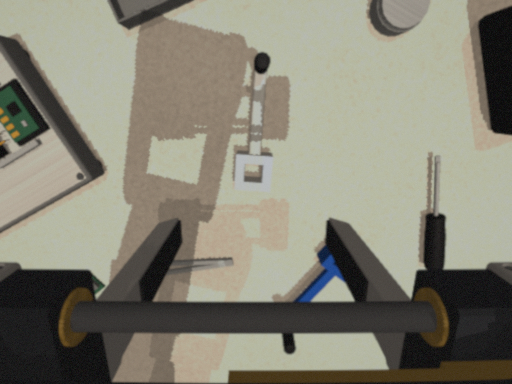

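The wrist view shows the hub with its bore at (254,173), the grip top at (261,62), and the blue look-alike off to the lower right, clear of the fingers.

```bash
python3 - <<'E'
from h import *
z=np.load('/tmp/w1.npz'); p={k:z[k] for k in ['mtx','k1','world_to_cam']}; p['k1']=float(p['k1'])
im=z['im'];C=cloud(p,z['d'])
g=im[:,:,:].min(2).astype(int)
S=C[140:200,225:285]; P=S.reshape(-1,3); P=P[(P[:,2]>.028)&(P[:,2]<.037)]; print(len(P),np.median(P[:,2]))
c=cv2.minAreaRect((P[:,:2]*1000).astype(np.float32)); print(c)
a=np.radians(-22.5)
for it in range(3):
    e=np.array([np.cos(a),np.sin(a)]); n=np.array([-e[1],e[0]]); s=P[:,:2]@e; t=P[:,:2]@n
    print('along',np.percentile(s,[1,50,99]),'across',np.percentile(t,[1,99])); break
print('bore',at_z(p,254,173,.031),'grip',at_z(p,261.5,61,.081))
m=(C[...,2]>.06)&(C[...,2]<.1); m[:40]=0; m[110:]=0; m[:,:230]=0; m[:,290:]=0; print('gripcloud',C[m].mean(0),m.sum(),C[m].max(0))
import sys
cv2.imwrite('pics/wc.png',cv2.cvtColor(cv2.resize(im[40:210,190:330],None,fx=4,fy=3.5,interpolation=cv2.INTER_CUBIC),cv2.COLOR_RGB2BGR))
E
```

```text
1099 0.03113568276341988
((491.640380859375, -244.9697265625), (44.08726119995117, 61.82417678833008), 67.35513305664062)
along [0.51762996 0.54320184 0.57704054] across [-0.05977208 -0.01650716]
bore [ 0.48329795 -0.24252259  0.031     ] grip [ 0.59383899 -0.28697178  0.081     ]
gripcloud [ 0.59356494 -0.28746482  0.07946657] 249 [ 0.60134663 -0.28009443  0.08275846]
```

```bash
python3 -m jog '[[[0,0,4],[1,1,0],-1],[[0,0,4],[1,1,50],-1],[[0,0,4],[1,1,100],-1],[[0,0,4],[1,1,140],-1],[[0,0,4],[1,1,160],-1]]'; python3 go.py .4832 -.2425 .006 -112.3
```

```text
time: 2.65
tool_pos: [0.4806, -0.2398, 0.0364]
ee_rot: [3.134, 0.002, -1.954]
wrist_force: [-0.2, 0.9, 0.5]
width: 0.0941
t 2.65 pos [ 0.4806 -0.2398  0.0364] rpy [ 1.7954e+02  9.0000e-02 -1.1194e+02] F [-0.2  0.9  0.5] w 0.0941 j6 1.39
turn [0.5 0.1 0.4] shift [ 1.6 -3.6 30.4]
```

```bash
python3 -m jog '[[[0.5,0,0.4],[1.5,-3.5,20],-1],[[0.5,0,0.4],[1.5,-3.5,30],-1],[[0.5,0,0.4],[1.5,-3.5,30],-1],[[0.5,0,0.4],[1.5,-3.5,30],-1]]'; python3 go.py .4832 -.2425 .006 -112.3
```

```text
time: 3.05
tool_pos: [0.4868, -0.2448, 0.0122]
ee_rot: [-3.132, -0.0, -1.963]
wrist_force: [0.2, 1.2, 0.1]
width: 0.0942
t 3.05 pos [ 0.4868 -0.2448  0.0122] rpy [-179.44   -0.   -112.46] F [0.2 1.2 0.1] w 0.0942 j6 1.39
turn [-0.6 -0.  -0.2] shift [-0.8  4.2  6.2]
```

```bash
python3 -m jog '[[[0,0,0],[0,0,2],-1],[[0,0,0],[0,0,2],-1],[[0,0,0],[0,0,2],-1]]'; python3 go.py .4832 -.2425 .006 -112.3
```

```text
time: 3.35
tool_pos: [0.4868, -0.245, 0.0103]
ee_rot: [-3.131, -0.0, -1.964]
wrist_force: [0.1, 0.1, 0.3]
width: 0.0942
t 3.35 pos [ 0.4868 -0.245   0.0103] rpy [-1.7942e+02 -1.0000e-02 -1.1251e+02] F [0.1 0.1 0.3] w 0.0942 j6 1.39
turn [-0.6 -0.  -0.2] shift [-0.9  4.3  4.2]
```

```bash
python3 -m jog '[[[-0.6,0,-0.2],[-0.9,4.3,4.2],-1],[[-0.6,0,-0.2],[-0.9,4.3,4.2],-1],[[-0.6,0,-0.2],[-0.9,4.3,4.2],-1]]'; python3 go.py .4832 -.2425 .006 -112.3
```

```text
time: 3.65
tool_pos: [0.4825, -0.2421, 0.0049]
ee_rot: [3.139, 0.0, -1.96]
wrist_force: [0.2, -0.3, -0.4]
width: 0.0941
t 3.65 pos [ 0.4825 -0.2421  0.0049] rpy [ 1.7987e+02  1.0000e-02 -1.1231e+02] F [ 0.2 -0.3 -0.4] w 0.0941 j6 1.39
turn [ 0.1  0.  -0. ] shift [ 0.1 -0.8 -1.1]
```

```bash
python3 -m jog '[[[0,0,0],[0,0,0],1],[[0,0,0],[0,0,0],1],[[0,0,0],[0,0,0],1],[[0,0,0],[0,0,0],1],[[0,0,0],[0,0,0],1]]';  python3 -m jog '[[[0,0,0],[0,0,0],1],[[0,0,0],[0,0,0],1],[[0,0,0],[0,0,0],1],[[0,0,0],[0,0,0],1]]'; python3 go.py .4832 -.2425 .006 -112.3
```

```text
time: 4.15
tool_pos: [0.4828, -0.2423, 0.0053]
ee_rot: [3.14, 0.0, -1.96]
wrist_force: [0.1, 0.3, -0.1]
width: 0.0572
time: 4.55
tool_pos: [0.4828, -0.2421, 0.0052]
ee_rot: [3.14, 0.0, -1.96]
wrist_force: [-0.3, 0.6, 1.2]
width: 0.0436
t 4.55 pos [ 0.4828 -0.2421  0.0052] rpy [ 1.7990e+02  2.0000e-02 -1.1232e+02] F [-0.3  0.6  1.2] w 0.0436 j6 1.39
turn [ 0.1  0.  -0. ] shift [ 0.2 -0.5 -0.8]
```

```bash
python3 -m jog '[[[0,0,0],[0,0,-15],1],[[0,0,0],[0,0,-50],1],[[0,0,0],[0,0,-100],1],[[0,0,0],[0,0,-150],1],[[0,0,0],[0,0,-195],1]]';  python3 go.py .600 .15 .2 9.2
```

```text
time: 5.05
tool_pos: [0.4826, -0.2422, 0.2018]
ee_rot: [3.139, -0.0, -1.96]
wrist_force: [1.0, -0.4, -2.2]
width: 0.0437
t 5.05 pos [ 0.4826 -0.2422  0.2018] rpy [ 179.88   -0.   -112.32] F [ 1.  -0.4 -2.2] w 0.0437 j6 1.39
turn [ 1.000e-01  1.000e-01 -1.215e+02] shift [-407.4   40.4    1.8]
```

```bash
python3 -m jog '[[[0,0,-8],[-25,3,0],1],[[0,0,-16],[-55,6,0],1],[[0,0,-24],[-85,9,0],1],[[0,0,-32],[-115,12,0],1],[[0,0,-40],[-140,14,0],1]]';  python3 go.py .600 .15 .2 9.2
```

```text
time: 5.55
tool_pos: [0.5229, -0.106, 0.1992]
ee_rot: [3.139, 0.002, -1.256]
wrist_force: [-0.1, -1.0, -2.4]
width: 0.0436
t 5.55 pos [ 0.5229 -0.106   0.1992] rpy [ 1.7984e+02  1.4000e-01 -7.1960e+01] F [-0.1 -1.  -2.4] w 0.0436 j6 0.95
turn [  0.    0.2 -81.2] shift [-219.5 -152.5   -0.7]
```

```bash
python3 -m jog '[[[0,0,0],[0,0,0],1]]'; python3 go.py .600 .15 .2 9.2
```

```text
time: 5.65
tool_pos: [0.5233, -0.1045, 0.1992]
ee_rot: [3.139, 0.004, -1.257]
wrist_force: [0.1, -0.1, -3.7]
width: 0.0437
t 5.65 pos [ 0.5233 -0.1045  0.1992] rpy [179.87   0.2  -71.99] F [ 0.1 -0.1 -3.7] w 0.0437 j6 0.95
turn [ -0.    0.3 -81.2] shift [-218.4 -151.6   -0.4]
```

```bash
python3 -m jog '[[[0,0,-8],[-20,-14,0],1],[[0,0,-16],[-43,-29,0],1],[[0,0,-24],[-66,-45,0],1],[[0,0,-32],[-90,-61,0],1],[[0,0,-40],[-110,-76,0],1]]';  python3 -m jog '[[[0,0,0],[0,0,0],1]]'; python3 go.py .600 .15 .2 9.2
```

```text
time: 6.15
tool_pos: [0.562, 0.0208, 0.1994]
ee_rot: [3.14, 0.003, -0.56]
wrist_force: [1.3, -0.2, -2.5]
width: 0.0438
time: 6.25
tool_pos: [0.5623, 0.0223, 0.1991]
ee_rot: [3.141, 0.004, -0.561]
wrist_force: [-0.0, -0.8, -2.7]
width: 0.0436
t 6.25 pos [0.5623 0.0223 0.1991] rpy [179.98   0.21 -32.14] F [-0.  -0.8 -2.7] w 0.0436 j6 0.5
turn [ -0.1   0.2 -41.3] shift [ -36.  -128.1   -0.8]
```

```bash
python3 -m jog '[[[0,0,-8.3],[-6,-22,0],1],[[0,0,-16.6],[-14,-50,0],1],[[0,0,-24.9],[-22,-78,0],1],[[0,0,-33.2],[-29,-104,0],1],[[0,0.2,-41.3],[-36,-128,-1],1]]';  python3 -m jog '[[[0,0,0],[0,0,0],1],[[0,0,0],[0,0,0],1]]'; python3 go.py .600 .15 .2 9.2;  python3 - <<'E'
from h import *
im,d,p=snap('wrist'); save('w2',im); np.savez('/tmp/w2.npz',im=im,d=d,**{k:np.array(v) for k,v in p.items()})
for z in (.045,.087): print(proj(p,[.618,.064,z]))
E
```

```text
time: 6.75
tool_pos: [0.6004, 0.1471, 0.2003]
ee_rot: [3.14, -0.0, 0.159]
wrist_force: [0.8, 0.5, -2.1]
width: 0.044
time: 6.95
tool_pos: [0.6001, 0.1465, 0.2005]
ee_rot: [3.14, -0.0, 0.153]
wrist_force: [0.8, -0.5, -3.5]
width: 0.0438
t 6.95 pos [0.6001 0.1465 0.2005] rpy [179.9   -0.     8.78] F [ 0.8 -0.5 -3.5] w 0.0438 j6 -0.0
turn [ 0.1 -0.  -0.4] shift [ 0.4 -3.5  0.5]
(np.float64(257.3554944710531), np.float64(242.03954800692637))
(np.float64(257.88307851277193), np.float64(259.0754709560713))
```

View pics/w2.png

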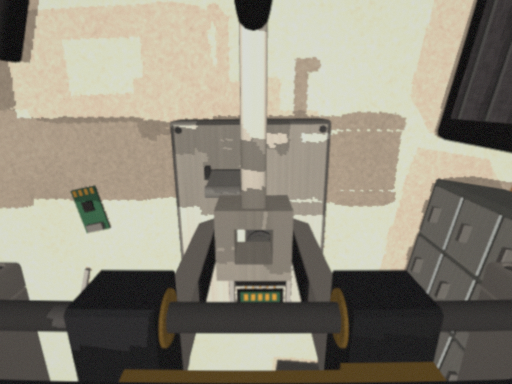

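In this view the camera looks down with image-up along the arm (jig +y). The held hub is at (254,240), the catch at (222,182), and the shaft is hidden behind the hub. I'll step aside so the shaft is visible beside the arm.

```bash
python3 go.py .565 .015 .2 9.2; python3 -m jog '[[[0,0,-0.4],[-15,33,0],1],[[0,0,-0.4],[-35,80,0],1],[[0,0,-0.4],[-50,115,0],1],[[0,0,-0.4],[-55,124,0],1],[[0,0,-0.4],[-55,124,0],1]]';  python3 -m jog '[[[0,0,0],[0,0,0],1],[[0,0,0],[0,0,0],1]]'; python3 go.py .565 .015 .2 9.2;  python3 - <<'E'
from h import *
im,d,p=snap('wrist'); save('w3',np.clip(im*1.4,0,255).astype(np.uint8)); np.savez('/tmp/w3.npz',im=im,d=d,**{k:np.array(v) for k,v in p.items()})
for z in (.045,.087): print(proj(p,[.618,.064,z]))
C=cloud(p,d); u,v=map(int,proj(p,[.618,.064,.087])); S=C[max(v-40,0):v+40,u-40:u+40].reshape(-1,3)
T=S[(S[:,2]>.083)&(S[:,2]<.095)]; print('top',len(T),T.mean(0),cv2.minAreaRect((T[:,:2]*1000).astype(np.float32)))
T=S[(S[:,2]>.06)&(S[:,2]<.095)]; print('all',len(T),T.mean(0),cv2.minAreaRect((T[:,:2]*1000).astype(np.float32)))
D=C[(C[...,2]>.04)&(C[...,2]<.051)]; print(np.median(D,0))
E
```

```text
t 7.0 pos [0.6001 0.1461 0.2007] rpy [ 1.7991e+02 -2.0000e-02  8.7600e+00] F [ 0.5 -1.1 -4. ] w 0.0436 j6 -0.01
turn [ 0.1 -0.  -0.4] shift [-54.6 124.2   0.9]
time: 7.5
tool_pos: [0.5647, 0.014, 0.2016]
ee_rot: [3.141, -0.002, 0.158]
wrist_force: [0.4, 0.2, -3.0]
width: 0.0436
time: 7.7
tool_pos: [0.5655, 0.0176, 0.2012]
ee_rot: [-3.141, -0.002, 0.164]
wrist_force: [0.7, -0.3, -2.7]
width: 0.0437
t 7.7 pos [0.5655 0.0176 0.2012] rpy [-1.7998e+02 -1.2000e-01  9.4200e+00] F [ 0.7 -0.3 -2.7] w 0.0437 j6 -0.23
turn [-0.  -0.1  0.2] shift [-0.9  2.5  1.2]
(np.float64(305.6397558509882), np.float64(143.75363038371233))
(np.float64(312.9098617209647), np.float64(149.17765017053594))
top 310 [0.61938362 0.06771945 0.08725148] ((620.1389770507812, 67.02638244628906), (18.148344039916992, 18.165937423706055), 9.766226768493652)
all 1325 [0.62321949 0.04216504 0.0720718 ] ((623.2208862304688, 47.7690315246582), (62.10636520385742, 59.45637512207031), 9.991646766662598)
[0.62610909 0.11279263 0.04641462]
```

View pics/w3.png

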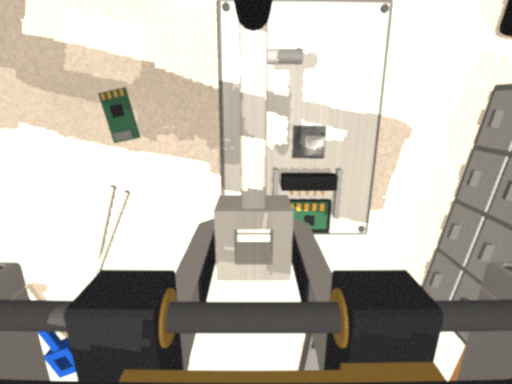

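```bash
python3 - <<'E'
from h import *
z=np.load('/tmp/w3.npz'); im=z['im']
a=cv2.resize(im[115:170,280:340],None,fx=6,fy=6,interpolation=cv2.INTER_CUBIC)
b=cv2.resize(im[190:285,205:300],None,fx=4,fy=4,interpolation=cv2.INTER_CUBIC)
c=np.zeros((380,740,3),np.uint8); c[:330,:360]=a; c[:380,360:740]=b; save('crop3',c)
E
```

```text
(no output)
```

View pics/crop3.png

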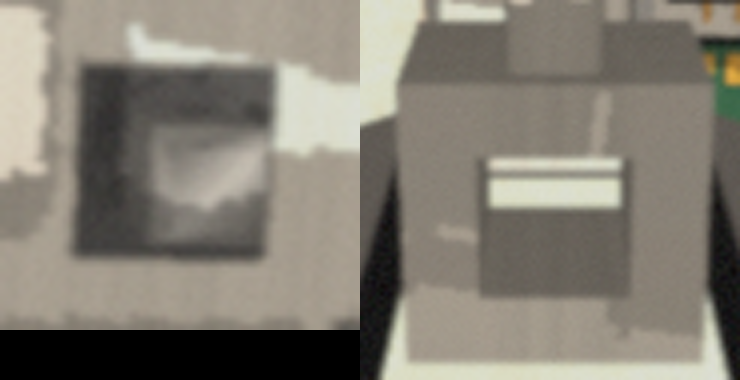

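```bash
python3 - <<'E'
from h import *
z=np.load('/tmp/w3.npz'); p={k:z[k] for k in ['mtx','k1','world_to_cam']}; p['k1']=float(p['k1']); C=cloud(p,z['d'])
f=lambda x,y,zz:at_z(p,280+x/6-.4,115+y/6-.4,zz)*1000
print('block',[f(*q,53).round(1)[:2].tolist() for q in [(78,65),(272,65),(78,258),(265,258),(174,161)]])
print('shaft side pts',f(150,165,79),f(268,165,79), 'v edges',f(210,125,87),f(210,245,79),f(210,205,87))
h=lambda x,y,zz:at_z(p,205+(x-360)/4-.4,190+y/4-.4,zz)*1000
print('bore',[h(*q,225.5).round(1)[:2].tolist() for q in [(482,157),(628,157),(482,296),(628,296),(555,226)]])
print('hubz', np.median(C[265:275,230:280,2]), 'tcp cam', eyes.camera_params('wrist')['world_to_cam'][0])
S=C[130:165,298:332]; print((S[::3,::3,2]*1000).round().astype(int))
E
```

```text
block [[-6897.5, 2457.7], [-12442.2, 1525.2], [-8017.3, 7986.2], [-13517.4, 7068.2], [-10226.6, 4703.7]]
shaft side pts [-14549.84026318   7325.24795849  79000.        ] [-19666.45832137   6467.2851276   79000.        ] v edges [-18534.1792236    5708.81547968  87000.        ] [-17922.10735551  10347.7710763   79000.        ] [-19373.94637154   9474.66448637  87000.        ]
bore [[-1496.4, 99152.5], [-30910.2, 94291.8], [-6184.4, 130655.9], [-36684.2, 125626.5], [-18748.6, 112025.4]]
hubz 0.2270635929422612 tcp cam [ 0.98635414  0.16462247  0.00222647 -0.56102724]
[[ 51  50  55  54  54  55  54  50  50  50  46  45]
 [ 49  55  54  54  53  53  56  54  50  50  47  47]
 [ 53  54  74  81  80  82  81  81  80  82  46  47]
 [ 54  55  72  83  87  87  89  87  88  50  48  46]
 [ 54  54  76  83  88  88  88  87  88  50  47  47]
 [ 55  57  76  84  88  89  87  89  87  48  45  46]
 [ 54  57  76  84  88  87  89  88  89  46  46  46]
 [ 53  58  77  86  87  88  89  89  89  48  47  46]
 [ 50  53  79  84  87  87  87  87  88  46  46  45]
 [ 49  51  50  49  51  49  50  50  51  45  46  46]
 [ 48  46  47  46  46  45  47  45  45  46  46 382]
 [ 46  47  46  45  46  45  46  48  46  46  47  45]]
```

```bash
python3 - <<'E'
from h import *
z=np.load('/tmp/w3.npz'); p={k:z[k] for k in ['mtx','k1','world_to_cam']}; p['k1']=float(p['k1']); C=cloud(p,z['d'])
f=lambda x,y,zz:at_z(p,280+x/6-.4,115+y/6-.4,zz/1000)*1000
print('block',[f(*q,53).round(1)[:2].tolist() for q in [(78,65),(272,65),(78,258),(265,258),(174,161)]])
h=lambda x,y,zz:at_z(p,205+(x-360)/4-.4,190+y/4-.4,zz/1000)*1000
print('bore',[h(*q,225.5).round(1)[:2].tolist() for q in [(482,157),(628,157),(482,296),(628,296),(555,226)]])
a=np.radians(9.2); Rj=np.array([[np.cos(a),-np.sin(a)],[np.sin(a),np.cos(a)]])
S=C[125:165,295:335].reshape(-1,3)
T=S[S[:,2]>.0862]; print('top',len(T),(T.mean(0)*1000).round(1)); q=T[:,:2]@Rj*1000; lo,hi=np.percentile(q,[2,98],axis=0); print(lo,hi,Rj@((lo+hi)/2))
u,v=[],[]
m=C[125:165,295:335,2]>.0865; vv,uu=np.nonzero(m); print(np.percentile(uu,[1,99])+295,np.percentile(vv,[1,99])+125, at_z(p,uu.mean()+295,vv.mean()+125,.087))
for nm,X in (('top',(.0,0)),): pass
D=C.reshape(-1,3); D=D[(D[:,2]>.043)&(D[:,2]<.050)&(abs(D[:,0]-.61)<.15)&(D[:,1]<.25)&(D[:,1]>-.07)]; print(len(D), cv2.minAreaRect((D[:,:2]*1000).astype(np.float32)))
E
```

```text
block [[598.3, 81.8], [632.9, 87.7], [605.3, 47.3], [639.7, 53.0], [619.1, 67.8]]
bore [[553.2, 27.8], [573.6, 31.2], [556.4, 6.0], [577.6, 9.5], [565.2, 18.9]]
top 256 [617.8  68.2  98.3]
[560.11724768 -40.4549569 ] [630.31464876   7.12541223] [590.22363164  78.71343161]
[308.  326.6] [139. 154.] [0.62049555 0.06699521 0.087     ]
25370 ((608.2457885742188, 79.7547378540039), (179.7828369140625, 256.6441955566406), 9.420275688171387)
```

```bash
python3 go.py .6197 .0658 .2 9.4; python3 -m jog '[[[0,0,0],[20,-13,0],1],[[0,0,0],[45,-28,0],1],[[0,0,0],[58,-36,0],1],[[0,0,0],[61.5,-38,0],1],[[0,0,0],[61.5,-38,0],1]]';  python3 -m jog '[[[0,0,0],[0,0,20],1],[[0,0,0],[0,0,50],1],[[0,0,0],[0,0,80],1],[[0,0,0],[0,0,92],1],[[0,0,0],[0,0,92],1]]';  python3 -m jog '[[[0,0,0],[0,0,0],1],[[0,0,0],[0,0,0],1]]'; python3 go.py .6197 .0658 .103 9.4
```

```text
t 7.75 pos [0.5655 0.0178 0.2011] rpy [-1.7999e+02 -1.0000e-01  9.4500e+00] F [-0.7 -0.2 -2.5] w 0.0438 j6 -0.23
turn [-0.  -0.1  0.1] shift [ 61.3 -38.4   1.3]
time: 8.25
tool_pos: [0.6198, 0.0653, 0.2007]
ee_rot: [3.141, -0.001, 0.166]
wrist_force: [-0.0, -0.2, -2.9]
width: 0.0438
time: 8.75
tool_pos: [0.6179, 0.0639, 0.1069]
ee_rot: [-3.141, 0.004, 0.163]
wrist_force: [0.0, 0.7, -2.2]
width: 0.0437
time: 8.95
tool_pos: [0.6213, 0.0642, 0.112]
ee_rot: [3.141, -0.006, 0.164]
wrist_force: [-0.2, 0.9, -3.0]
width: 0.0437
t 8.95 pos [0.6213 0.0642 0.112 ] rpy [179.95  -0.35   9.37] F [-0.2  0.9 -3. ] w 0.0437 j6 -0.15
turn [ 0.1 -0.3 -0. ] shift [-1.4 -1.9  9. ]
```

```bash
python3 -m jog '[[[0,0,0],[0,0,0],1],[[0,0,0],[0,0,0],1],[[0,0,0],[0,0,0],1]]'; python3 go.py .6197 .0658 .105 9.4
```

```text
time: 9.25
tool_pos: [0.6203, 0.0642, 0.1101]
ee_rot: [3.141, -0.003, 0.164]
wrist_force: [0.6, 0.0, -2.5]
width: 0.044
t 9.25 pos [0.6203 0.0642 0.1101] rpy [ 1.7997e+02 -1.7000e-01  9.3900e+00] F [ 0.6  0.  -2.5] w 0.044 j6 -0.15
turn [ 0.  -0.2 -0. ] shift [-0.3 -1.6  5.1]
```

```bash
python3 -m jog '[[[0,0,0],[-0.3,-1.6,5],1],[[0,0,0],[-0.3,-1.6,10],1],[[0,0,0],[-0.3,-1.6,13],1],[[0,0,0],[-0.3,-1.6,13],1],[[0,0,0],[-0.3,-1.6,13],1]]';python3 -m jog '[[[0,0,0],[0,0,0],1],[[0,0,0],[0,0,0],1],[[0,0,0],[0,0,0],1]]'; python3 go.py .6197 .0658 .097 9.4; python3 - <<'E'
from h import *
im,d,p=snap('wrist'); im2=im[170:300,170:340]; save('w4',cv2.resize(im2,None,fx=4,fy=4,interpolation=cv2.INTER_CUBIC))
E
```

```text
time: 9.75
tool_pos: [0.6193, 0.0658, 0.096]
ee_rot: [3.141, -0.001, 0.164]
wrist_force: [0.2, -0.6, -2.8]
width: 0.0438
time: 10.05
tool_pos: [0.6195, 0.0657, 0.0966]
ee_rot: [3.141, -0.002, 0.164]
wrist_force: [0.1, -0.7, -2.8]
width: 0.044
t 10.05 pos [0.6195 0.0657 0.0966] rpy [ 1.7998e+02 -1.2000e-01  9.3800e+00] F [ 0.1 -0.7 -2.8] w 0.044 j6 -0.15
turn [ 0.  -0.1 -0. ] shift [ 0.2 -0.1 -0.4]
```

View pics/w4.png

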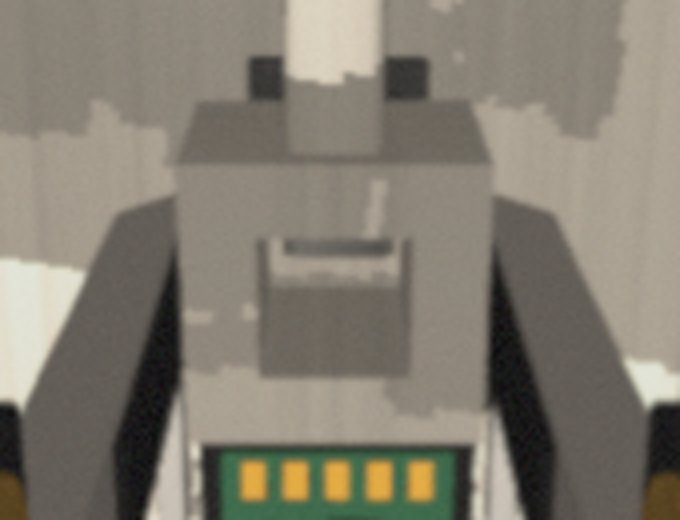

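Seen through the bore at (334,300), the shaft is centred left to right: its top edge spans 285–392 in the crop. I'll lower in steps and check the force each time.

```bash
python3 -m jog '[[[0,0,0],[0,0,4],1],[[0,0,0],[0,0,8],1],[[0,0,0],[0,0,12],1],[[0,0,0],[0,0,14],1],[[0,0,0],[0,0,14],1]]'; python3 go.py .6197 .0658 .058 9.4
```

```text
time: 10.6
tool_pos: [0.6194, 0.0658, 0.0818]
ee_rot: [3.141, -0.001, 0.164]
wrist_force: [0.6, 0.1, -2.3]
width: 0.0436
t 10.6 pos [0.6194 0.0658 0.0818] rpy [ 1.7999e+02 -8.0000e-02  9.3800e+00] F [ 0.6  0.1 -2.3] w 0.0436 j6 -0.15
turn [ 0.  -0.1 -0. ] shift [ 0.3  0.  23.8]
```

```bash
python3 -m jog '[[[0,0,0],[0,0,4],1],[[0,0,0],[0,0,8],1],[[0,0,0],[0,0,12],1],[[0,0,0],[0,0,14],1],[[0,0,0],[0,0,14],1]]'; python3 go.py .6197 .0658 .058 9.4
```

```text
time: 11.1
tool_pos: [0.6194, 0.0658, 0.0679]
ee_rot: [3.141, -0.002, 0.164]
wrist_force: [1.2, -1.0, -3.9]
width: 0.0436
t 11.1 pos [0.6194 0.0658 0.0679] rpy [ 1.7999e+02 -9.0000e-02  9.3800e+00] F [ 1.2 -1.  -3.9] w 0.0436 j6 -0.15
turn [ 0.  -0.1 -0. ] shift [0.2 0.  9.9]
```

Going on smoothly; now down to the seat.

```bash
python3 -m jog '[[[0,0,0],[0,0,3],1],[[0,0,0],[0,0,6],1],[[0,0,0],[0,0,8],1],[[0,0,0],[0,0,9],1],[[0,0,0],[0,0,9],1]]'; python3 -m jog '[[[0,0,0],[0,0,1.5],1],[[0,0,0],[0,0,1.5],1],[[0,0,0],[0,0,1.5],1]]'; python3 go.py .6197 .0658 .058 9.4
```

```text
time: 11.6
tool_pos: [0.6194, 0.0658, 0.0591]
ee_rot: [3.141, -0.002, 0.164]
wrist_force: [0.7, 0.1, -2.7]
width: 0.0435
time: 11.9
tool_pos: [0.6195, 0.0658, 0.0582]
ee_rot: [3.141, -0.002, 0.164]
wrist_force: [-0.1, 0.0, -0.3]
width: 0.0438
t 11.9 pos [0.6195 0.0658 0.0582] rpy [ 1.7998e+02 -1.1000e-01  9.3800e+00] F [-0.1  0.  -0.3] w 0.0438 j6 -0.15
turn [ 0.  -0.1 -0. ] shift [ 0.2 -0.   0.2]
```

```bash
python3 -m jog '[[[0,0,0],[0,0,1.5],1],[[0,0,0],[0,0,1.5],1],[[0,0,0],[0,0,1.5],1]]'; python3 -m jog '[[[0,0,0],[0,0,0],-1],[[0,0,0],[0,0,0],-1],[[0,0,0],[0,0,0],-1],[[0,0,0],[0,0,0],-1],[[0,0,0],[0,0,0],-0.3]]'; python3 go.py .6197 .0658 .058 9.4
```

```text
time: 12.2
tool_pos: [0.6195, 0.0657, 0.0582]
ee_rot: [3.141, -0.002, 0.164]
wrist_force: [-2.5, 0.1, 5.0]
width: 0.0436
time: 12.7
tool_pos: [0.6194, 0.0658, 0.0561]
ee_rot: [3.141, -0.002, 0.164]
wrist_force: [0.5, -0.2, -0.0]
width: 0.0703
t 12.7 pos [0.6194 0.0658 0.0561] rpy [ 1.7999e+02 -9.0000e-02  9.3800e+00] F [ 0.5 -0.2 -0. ] w 0.0703 j6 -0.15
turn [ 0.  -0.1 -0. ] shift [ 0.3  0.  -1.9]
```

Hub seated: it stopped hard at z=0.0582 under a 5 N push, which puts the underside at about 0.053. Now I'll lift clear and check with one picture.

```bash
python3 -m jog '[[[0,0,0],[0,0,-20],-0.3],[[0,0,0],[0,0,-60],-0.3],[[0,0,0],[0,0,-100],-0.3],[[0,0,0],[0,0,-140],0.2],[[0,0,0],[0,0,-140],1]]'; python3 -m jog '[[[0,0,0],[0,0,0],1],[[0,0,0],[0,0,0],1],[[0,0,0],[0,0,0],1]]'; python3 go.py .5734 .1055 .195 9.4; python3 - <<'E'
from h import *
im,d,p=snap('wrist'); save('w5',np.clip(im*1.3,0,255).astype(np.uint8)); C=cloud(p,d)
def P(x,y,z):
    a=np.radians(9.4); X=[.6194+x*np.cos(a)-y*np.sin(a),.0665+x*np.sin(a)+y*np.cos(a),z]; u,v=proj(p,X); k=C[int(v),int(u)]; print((x,y,z),round(u),round(v),k.round(3))
P(0,0,.087);P(-.016,-.0,.083);P(.016,0,.083);P(0,.06,.08);P(0,.12,.133);P(-.037,.08,.108)
E
```

```text
time: 13.2
tool_pos: [0.6226, 0.0659, 0.2047]
ee_rot: [3.139, -0.016, 0.164]
wrist_force: [0.5, 0.1, 1.0]
width: 0.0488
time: 13.5
tool_pos: [0.6182, 0.0657, 0.1937]
ee_rot: [-3.141, 0.003, 0.164]
wrist_force: [-0.6, 0.6, -0.4]
width: 0.0243
t 13.5 pos [0.6182 0.0657 0.1937] rpy [-1.7997e+02  1.6000e-01  9.3800e+00] F [-0.6  0.6 -0.4] w 0.0243 j6 -0.15
turn [-0.   0.2 -0. ] shift [-37.7 -46.5  -1.2]
(0, 0, 0.087) 255 187 [0.618 0.068 0.089]
(-0.016, -0.0, 0.083) 239 186 [0.603 0.065 0.085]
(0.016, 0, 0.083) 271 186 [0.634 0.07  0.084]
(0, 0.06, 0.08) 255 125 [0.61  0.126 0.081]
(0, 0.12, 0.133) 255 48 [0.599 0.185 0.132]
(-0.037, 0.08, 0.108) 212 104 [0.57  0.14  0.111]
```

View pics/w5.png

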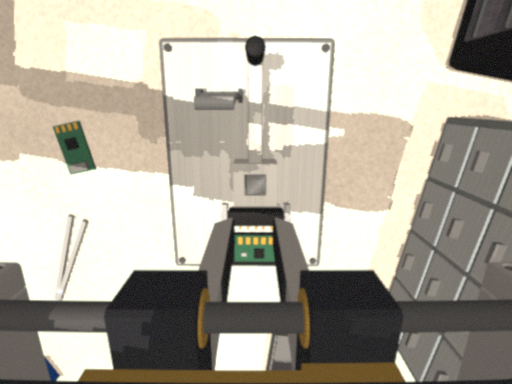

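The hub is seated at (255,185), with its arm running up to the grip at (255,48). The catch is still upright at (217,101), on the near side of the arm, and all depths match. Next I'll move the shut fingers between the hub and the catch.

```bash
python3 -m jog '[[[0,0,0],[-15,-18,0],1],[[0,0,0],[-34,-42,0],1],[[0,0,0],[-38,-46.5,0],1],[[0,0,0],[-38,-46.5,0],1],[[0,0,0],[-38,-46.5,0],1]]'; python3 -m jog '[[[0,0,0],[0,0,15],1],[[0,0,0],[0,0,30],1],[[0,0,0],[0,0,45],1],[[0,0,0],[0,0,45],1],[[0,0,0],[0,0,45],1]]';python3 -m jog '[[[0,0,0],[0,0,0],1],[[0,0,0],[0,0,0],1]]'; python3 go.py .5734 .1055 .085 9.4
```

```text
time: 14.05
tool_pos: [0.5744, 0.105, 0.1958]
ee_rot: [3.141, -0.001, 0.164]
wrist_force: [-1.0, 0.1, 0.1]
width: 0.0008
time: 14.55
tool_pos: [0.5738, 0.1052, 0.15]
ee_rot: [3.142, 0.001, 0.163]
wrist_force: [0.5, -0.0, 0.8]
width: 0.0005
time: 14.75
tool_pos: [0.5748, 0.1055, 0.1523]
ee_rot: [3.141, -0.004, 0.164]
wrist_force: [0.6, 0.9, 0.7]
width: 0.0003
t 14.75 pos [0.5748 0.1055 0.1523] rpy [179.98  -0.2    9.39] F [0.6 0.9 0.7] w 0.0003 j6 -0.08
turn [ 0.  -0.2 -0. ] shift [-1.6 -0.3 67.3]
```

```bash
python3 -m jog '[[[0,0,0],[-1.3,0,20],1],[[0,0,0],[-1.3,0,45],1],[[0,0,0],[-1.3,0,65],1],[[0,0,0],[-1.3,0,66],1],[[0,0,0],[-1.3,0,66],1]]'; python3 -m jog '[[[0,0,0],[0,0,0],1],[[0,0,0],[0,0,0],1]]'; python3 go.py .5734 .1055 .085 9.4
```

```text
time: 15.25
tool_pos: [0.5733, 0.1053, 0.0858]
ee_rot: [3.141, -0.002, 0.164]
wrist_force: [0.4, 0.2, -0.2]
width: 0.0003
time: 15.45
tool_pos: [0.5742, 0.1053, 0.0872]
ee_rot: [3.141, -0.005, 0.164]
wrist_force: [0.5, -0.3, 0.4]
width: 0.0006
t 15.45 pos [0.5742 0.1053 0.0872] rpy [179.97  -0.29   9.38] F [ 0.5 -0.3  0.4] w 0.0006 j6 -0.08
turn [ 0.  -0.3 -0. ] shift [-0.8 -0.3  2.2]
```

Now push outwards (tool -y) by 78 mm.

```bash
python3 -m jog '[[[0,0,0],[0,-12,0],1],[[0,0,0],[0,-24,0],1],[[0,0,0],[0,-36,0],1],[[0,0,0],[0,-48,0],1],[[0,0,0],[0,-58,0],1]]'; python3 -m jog '[[[0,0,0],[0,-12,0],1],[[0,0,0],[0,-20,0],1],[[0,0,0],[0,-20,0],1],[[0,0,0],[0,-20,0],1]]'; python3 go.py .5734 .1055 .085 9.4;  python3 -m jog '[[[0,0,0],[0,0,-30],1],[[0,0,0],[0,10,-75],1],[[0,0,0],[0,20,-110],1],[[0,0,0],[0,20,-110],0],[[0,0,0],[0,20,-110],-0.4]]'; python3 -m jog '[[[0,0,0],[0,0,0],-0.4],[[0,0,0],[0,0,0],-0.4]]'; python3 - <<'E'
from h import *
im,d,p=snap('top'); C=cloud(p,d)
S=C[140:185,170:210].reshape(-1,3); print('max z around catch',np.sort(S[:,2])[-15:].round(3))
im,d,p=snap('wrist'); save('w6',np.clip(im*1.3,0,255).astype(np.uint8)); C=cloud(p,d)
def P(x,y,z):
    a=np.radians(9.4); X=[.6194+x*np.cos(a)-y*np.sin(a),.0665+x*np.sin(a)+y*np.cos(a),z]; u,v=proj(p,X); k=C[int(v),int(u)] if 0<=v<384 else None; print((x,y,z),round(u),round(v),k)
P(0,.06,.08);P(0,.12,.133);P(-.037,.08,.108);P(-.037,.138,.06)
E
```

```text
time: 15.95
tool_pos: [0.5632, 0.164, 0.0853]
ee_rot: [-3.142, -0.002, 0.165]
wrist_force: [0.8, -0.8, -0.3]
width: 0.0003
time: 16.35
tool_pos: [0.5604, 0.1822, 0.0852]
ee_rot: [3.141, -0.002, 0.164]
wrist_force: [-0.4, -0.8, 1.1]
width: 0.0003
t 16.35 pos [0.5604 0.1822 0.0852] rpy [ 1.7996e+02 -1.0000e-01  9.4100e+00] F [-0.4 -0.8  1.1] w 0.0003 j6 0.05
turn [ 0.  -0.1  0. ] shift [ 0.3 77.8  0.3]
time: 16.85
tool_pos: [0.5641, 0.1618, 0.1963]
ee_rot: [3.141, -0.004, 0.162]
wrist_force: [-0.0, -0.0, -0.7]
width: 0.0129
time: 17.05
tool_pos: [0.5624, 0.1623, 0.1928]
ee_rot: [3.141, 0.003, 0.164]
wrist_force: [-0.0, 0.7, -0.3]
width: 0.0293
max z around catch [0.579 0.579 0.579 0.579 0.579 0.579 0.58  0.58  0.58  0.58  0.581 1.36
 1.36  1.36  1.36 ]
(0, 0.06, 0.08) 292 225 [0.58312082 0.17607588 0.20700733]
(0, 0.12, 0.133) 302 184 [0.59949332 0.18567168 0.13375996]
(-0.037, 0.08, 0.108) 257 218 [0.5741504  0.11657555 0.04720736]
(-0.037, 0.138, 0.06) 257 149 [0.55932127 0.19696674 0.06112138]
```

View pics/w6.png

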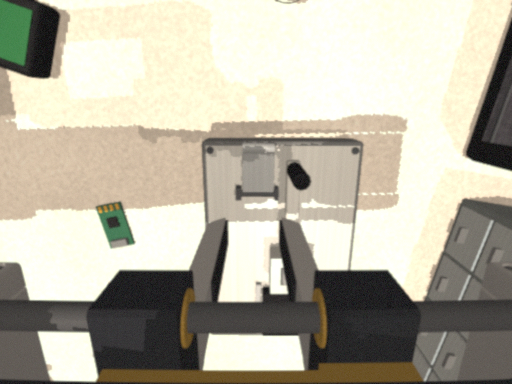

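The catch lies flat at (258,170), z about 0.06, and the grip stands untouched at (299,175), world (0.599,0.186). I'll grasp the post with the tool pointing down.

```bash
python3 go.py .5998 .1849 .193 9.4; python3 -m jog '[[[0,0,0],[20,-8,0],-0.2],[[0,0,0],[41,-16,0],-0.2],[[0,0,0],[41,-16,0],-0.2],[[0,0,0],[41,-16,0],-0.2],[[0,0,0],[41,-16,0],-0.2]]'; python3 -m jog '[[[0,0,0],[0,0,10],-0.2],[[0,0,0],[0,0,20],-0.2],[[0,0,0],[0,0,30],-0.2],[[0,0,0],[0,0,30],-0.2],[[0,0,0],[0,0,30],-0.2]]'; python3 go.py .5998 .1849 .088 9.4
```

```text
t 17.15 pos [0.5626 0.1624 0.1933] rpy [1.7998e+02 9.0000e-02 9.4000e+00] F [ 0.5  0.3 -0.3] w 0.0369 j6 0.02
turn [ 0.   0.1 -0. ] shift [ 40.3 -16.1   0.3]
time: 17.65
tool_pos: [0.6005, 0.1846, 0.195]
ee_rot: [3.141, -0.001, 0.164]
wrist_force: [0.3, -0.1, -0.3]
width: 0.0562
time: 18.15
tool_pos: [0.6009, 0.1847, 0.1646]
ee_rot: [3.141, -0.0, 0.164]
wrist_force: [0.3, 0.2, -0.2]
width: 0.0568
t 18.15 pos [0.6009 0.1847 0.1646] rpy [ 1.7998e+02 -2.0000e-02  9.3800e+00] F [ 0.3  0.2 -0.2] w 0.0568 j6 0.04
turn [ 0. -0. -0.] shift [-1.1 -0.3 76.6]
```

```bash
python3 -m jog '[[[0,0,0],[-1,0,25],-0.2],[[0,0,0],[-1,0,55],-0.2],[[0,0,0],[-1,0,72],-0.2],[[0,0,0],[-1,0,75],-0.2],[[0,0,0],[-1,0,75],-0.2]]'; python3 -m jog '[[[0,0,0],[0,0,0],-0.2],[[0,0,0],[0,0,0],-0.2],[[0,0,0],[0,0,0],-0.2]]'; python3 go.py .5998 .1849 .088 9.4
```

```text
time: 18.65
tool_pos: [0.6005, 0.1848, 0.0905]
ee_rot: [3.141, -0.002, 0.164]
wrist_force: [0.1, -0.0, -0.6]
width: 0.0565
time: 18.95
tool_pos: [0.6013, 0.1849, 0.0918]
ee_rot: [3.141, -0.004, 0.164]
wrist_force: [-0.5, -0.2, -1.0]
width: 0.0566
t 18.95 pos [0.6013 0.1849 0.0918] rpy [179.99  -0.25   9.38] F [-0.5 -0.2 -1. ] w 0.0566 j6 0.04
turn [ 0.  -0.2 -0. ] shift [-1.5 -0.2  3.8]
```

```bash
python3 -m jog '[[[0,0,0],[-1,0,2],0.2],[[0,0,0],[-1,0,2],1],[[0,0,0],[-1,0,2],1],[[0,0,0],[-1,0,2],1],[[0,0,0],[-1,0,2],1]]'; python3 -m jog '[[[0,0,0],[0,0,0],1],[[0,0,0],[0,0,0],1],[[0,0,0],[0,0,0],1],[[0,0,0],[0,0,0],1]]'; cat > arc.py <<'E'
import sys
from h import *
o=robot.get_obs(); Rm=R.from_euler('xyz',o['ee_rot']); c=np.array([.6194,.0665]); g=o['tool_pos'][:2]-c
ang=np.degrees(np.arctan2(g[1],g[0]))-99.4
print('pos',o['tool_pos'].round(4),'yaw',np.degrees(o['ee_rot']).round(1),'r',np.hypot(*g).round(4),'arm angle',ang.round(2),'F',o['wrist_force'].round(1),'T',o['wrist_torque'].round(2),'w',o['width'].round(4))
for t in map(float,sys.argv[1:]):
    a=np.radians(99.4+t); q=c+.12*np.array([np.cos(a),np.sin(a)])
    print(t,'turn',round(-(t-ang),1),'shift',np.round(Rm.inv().apply(np.r_[q-o['tool_pos'][:2],0])*1000,1))
E
python3 arc.py 5 10 15 20 25
```

```text
time: 19.45
tool_pos: [0.5995, 0.1846, 0.0883]
ee_rot: [3.141, -0.002, 0.164]
wrist_force: [-0.4, 0.6, 0.2]
width: 0.0198
time: 19.85
tool_pos: [0.5995, 0.1846, 0.0883]
ee_rot: [3.141, -0.002, 0.164]
wrist_force: [-0.6, 0.4, 0.2]
width: 0.0157Traceback (most recent call last):
  File "arc.py", line 5, in <module>
    print('pos',o['tool_pos'].round(4),'yaw',np.degrees(o['ee_rot']).round(1),'r',np.hypot(*g).round(4),'arm angle',ang.round(2),'F',o['wrist_force'].round(1),'T',o['wrist_torque'].round(2),'w',o['width'].round(4))
                                                                                                                                                                                                  ^^^^^^^^^^^^^^^^
AttributeError: 'float' object has no attribute 'round'
```

Post gripped at 15.7 mm.

```bash
sed -i "s/o\['width'\].round(4)/round(o['width'],4)/" arc.py; python3 arc.py 5 10 15 20 25
```

```text
pos [0.5995 0.1846 0.0883] yaw [ 1.8e+02 -1.0e-01  9.4e+00] r 0.1198 arm angle 0.17 F [-0.6  0.4  0.2] T [-0.03 -0.02 -0.02] w 0.0157
5.0 turn -4.8 shift [-10.1   0.2  -0. ]
10.0 turn -9.8 shift [-20.5   1.6  -0. ]
15.0 turn -14.8 shift [-30.7   3.9  -0.1]
20.0 turn -19.8 shift [-40.7   7.   -0.1]
25.0 turn -24.8 shift [-50.4  11.   -0.1]
```

```bash
python3 -m jog '[[[0,0,-5],[-10,0.2,0],1],[[0,0,-10],[-20.5,1.6,0],1],[[0,0,-15],[-30.7,3.9,0],1],[[0,0,-20],[-40.7,7,0],1],[[0,0,-25],[-50.4,11,0],1]]'; python3 arc.py 5 10 15 20 25 30 35 40 45 50
```

```text
time: 20.35
tool_pos: [0.5527, 0.1645, 0.0882]
ee_rot: [3.138, -0.004, 0.603]
wrist_force: [4.9, -2.9, -2.0]
width: 0.016
pos [0.5527 0.1645 0.0882] yaw [179.8  -0.2  34.6] r 0.1186 arm angle 24.85 F [ 4.9 -2.9 -2. ] T [-0.24 -0.73 -0.05] w 0.016
5.0 turn 19.8 shift [40.7  6.   0.2]
10.0 turn 14.8 shift [30.7  2.8  0.1]
15.0 turn 9.8 shift [20.5  0.5  0.1]
20.0 turn 4.8 shift [10.1 -0.9  0. ]
25.0 turn -0.2 shift [-0.3 -1.4 -0. ]
30.0 turn -5.2 shift [-10.8  -1.   -0. ]
35.0 turn -10.2 shift [-21.2   0.4  -0.1]
40.0 turn -15.2 shift [-31.4   2.6  -0.1]
45.0 turn -20.2 shift [-41.4   5.7  -0.1]
50.0 turn -25.2 shift [-51.1   9.7  -0.1]
```

```bash
python3 -m jog '[[[0,0,-5],[-10.5,1.2,0],1],[[0,0,-10],[-21,2.8,0],1],[[0,0,-15],[-31,5,0],1],[[0,0,-20],[-41,8.1,0],1],[[0,0,-25],[-51,12.1,0],1]]'; python3 arc.py 50 55 60 65 68 70
```

```text
time: 20.85
tool_pos: [0.5176, 0.1269, 0.0883]
ee_rot: [3.137, -0.004, 1.04]
wrist_force: [4.6, -0.0, -4.1]
width: 0.0155
pos [0.5176 0.1269 0.0883] yaw [179.8  -0.2  59.6] r 0.1183 arm angle 49.93 F [ 4.6 -0.  -4.1] T [ 0.27 -0.83 -0.01] w 0.0155
50.0 turn -0.1 shift [-0.1 -1.7 -0. ]
55.0 turn -5.1 shift [-10.6  -1.2  -0. ]
60.0 turn -10.1 shift [-21.    0.1  -0.1]
65.0 turn -15.1 shift [-31.2   2.3  -0.1]
68.0 turn -18.1 shift [-37.2   4.1  -0.1]
70.0 turn -20.1 shift [-41.2   5.4  -0.1]
```

```bash
python3 -m jog '[[[0,0,-5],[-10.5,1,1],1],[[0,0,-10],[-21,2.4,2],1],[[0,0,-15],[-31,4.5,2],1],[[0,0,-18],[-37,6.2,2],1],[[0,0,-18],[-37,6.2,2],1]]'; python3 arc.py 65 68 70;  python3 -m jog '[[[0,0,0],[0,0,0],1],[[0,0,0],[0,0,0],1],[[0,0,0],[0,0,0],1]]'; python3 arc.py 68 70 72
```

```text
time: 21.35
tool_pos: [0.5038, 0.0925, 0.0876]
ee_rot: [3.137, -0.004, 1.35]
wrist_force: [-0.2, 2.9, 3.2]
width: 0.0154
pos [0.5038 0.0925 0.0876] yaw [179.7  -0.2  77.3] r 0.1185 arm angle 67.93 F [-0.2  2.9  3.2] T [ 0.7  -0.18 -0.06] w 0.0154
65.0 turn 2.9 shift [ 6.1 -1.4  0. ]
68.0 turn -0.1 shift [-0.2 -1.5 -0. ]
70.0 turn -2.1 shift [-4.3 -1.4 -0. ]
time: 21.65
tool_pos: [0.5037, 0.0927, 0.0873]
ee_rot: [3.138, -0.002, 1.35]
wrist_force: [-0.8, 2.9, 6.3]
width: 0.0157
pos [0.5037 0.0927 0.0873] yaw [ 1.798e+02 -1.000e-01  7.740e+01] r 0.1186 arm angle 67.85 F [-0.8  2.9  6.3] T [ 0.7  -0.23 -0.07] w 0.0157
68.0 turn -0.1 shift [-0.3 -1.4 -0. ]
70.0 turn -2.1 shift [-4.5 -1.3 -0. ]
72.0 turn -4.1 shift [-8.7 -1.1 -0. ]
```

```bash
python3 -m jog '[[[0,0,0],[-1,0,0],1],[[0,0,0],[-2,0,0],1],[[0,0,0],[-2,0,0],1],[[0,0,0],[-2,0,0],1]]'; python3 arc.py 68;  python3 -m jog '[[[0,0,0],[-1,0,0],1],[[0,0,0],[-2,0,0],1],[[0,0,0],[-2,0,0],1],[[0,0,0],[-2,0,0],1]]'; python3 arc.py 68
```

```text
time: 22.05
tool_pos: [0.5034, 0.0911, 0.0873]
ee_rot: [3.138, -0.003, 1.351]
wrist_force: [0.7, 4.6, 5.6]
width: 0.0157
pos [0.5034 0.0911 0.0873] yaw [179.8  -0.2  77.4] r 0.1186 arm angle 68.64 F [0.7 4.6 5.6] T [ 0.86 -0.27  0.01] w 0.0157
68.0 turn 0.6 shift [ 1.3 -1.4 -0. ]
time: 22.45
tool_pos: [0.5031, 0.0895, 0.0873]
ee_rot: [3.137, -0.004, 1.351]
wrist_force: [0.3, 4.6, 4.9]
width: 0.0157
pos [0.5031 0.0895 0.0873] yaw [179.8  -0.2  77.4] r 0.1186 arm angle 69.4 F [0.3 4.6 4.9] T [ 1.06 -0.32  0.2 ] w 0.0157
68.0 turn 1.4 shift [ 2.9 -1.4  0. ]
```

```bash
python3 -m jog '[[[0,0,0],[-1,0,0],1],[[0,0,0],[-2,0,0],1],[[0,0,0],[-2,0,0],1],[[0,0,0],[-2,0,0],1],[[0,0,0],[-2,0,0],1]]'; python3 arc.py 68; python3 - <<'E'
from h import *
im,d,p=snap('scene'); save('s2',np.clip(cv2.resize(im[170:300,200:360],None,fx=4.5,fy=4.5,interpolation=cv2.INTER_CUBIC)*1.6,0,255).astype(np.uint8)); C=cloud(p,d)
P=C[170:300,200:360].reshape(-1,3)
k=P[(np.hypot(P[:,0]-.6194,P[:,1]-.0665)<.017)]; print('hub/shaft z',np.percentile(k[:,2],[5,25,50,75,95]).round(4))
E
```

```text
time: 22.95
tool_pos: [0.5028, 0.0878, 0.0873]
ee_rot: [3.137, -0.004, 1.352]
wrist_force: [0.9, 6.2, 6.3]
width: 0.0157
pos [0.5028 0.0878 0.0873] yaw [179.7  -0.2  77.4] r 0.1185 arm angle 70.25 F [0.9 6.2 6.3] T [ 1.15 -0.45  0.17] w 0.0157
68.0 turn 2.3 shift [ 4.7 -1.6  0. ]
hub/shaft z [0.0778 0.0813 0.0831 0.085  0.0882]
```

View pics/s2.png

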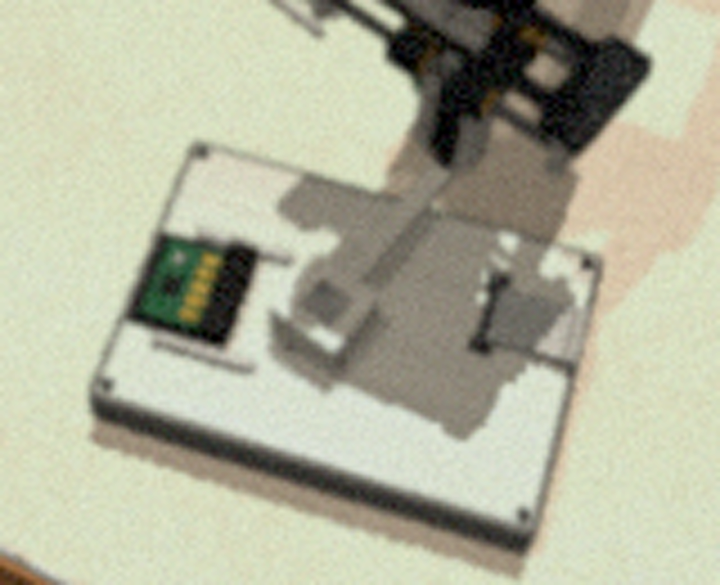

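The scene view shows the hub down on the shaft at (325,310), its top at z about 0.083. The arm has swung round to the gripper at (440,170) and the catch lies flat at (525,315). I'll do one numeric check of the arm's angle, then hand in.

```bash
python3 - <<'E'
from h import *
im,d,p=snap('scene'); C=cloud(p,d).reshape(-1,3); r=C[:,:2]-[.6194,.0665]; rr=np.hypot(*r.T)
m=(C[:,2]>.074)&(C[:,2]<.088)&(rr>.035)&(rr<.09)&(r[:,0]<0); q=r[m]; a=np.degrees(np.arctan2(q[:,1],q[:,0]))
print(m.sum(),'arm angle rel rest deg',np.median(a)-99.4)
o=robot.get_obs(); print(o['time'],o['wrist_force'].round(1),o['width'])
k=np.median(a)-99.4
if m.sum()>30 and 60<k<76: close_job(); print('handed in')
E
```

```text
102 arm angle rel rest deg 69.88714188079419
23.05 [0.9 4.9 4.9] 0.015248386946663757
the job is handed in; nothing more can be done
handed in
```

I seated the handle on the shaft, flipped the catch flat, pulled the handle round to its stop, and handed in while still gripping the post. The clock read 23 s, and `close_job` gave no verdict.

**Seating:** the hub stopped hard, with its underside at about 53 mm under a 5 N push. The later view had the arm on the far side of the upright catch.

**Catch:** it measured about 61 mm above the bench once flipped, which means it is lying flat. The last scene picture still shows it down.

**Last checks:**
- **Arm angle:** 69.9° (1.22 rad) from rest by depth camera, and 70.2° from the tool position. Less 0.1 rad of bore play, the shaft is at about 1.1 rad, its stop.
- **Hold:** the pull at the grip was about 5–6 N against the 4 N spring, with the jaws closed to about 15.5 mm on the post.
- **Hub:** its top was at about 83 mm, so fully down.

**Disagreements:** the top and wrist cameras differed by 2–3 mm on the shaft position; I used the wrist camera, and the hub slid on without resistance. During the pull the grip ran at a radius of 118.5 mm rather than 120 mm, probably because my estimate of the shaft axis was about 1 mm off.

I did not measure the shaft angle directly or re-measure the bystanders. I touched none of them that I know of.

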